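# Prop the display shelf with the screw lift

### The job

In the gift shop a bamboo display shelf lies loose across two lilac trestles and needs a prop under its middle before heavy stock goes on. Turn the T-handle of the screw lift that stands beneath the shelf clockwise (seen from above) until its platform touches the underside of the shelf and just begins to carry it, lifting it by less than 15 mm, then let go. Leave the spare lift beside it, which has nothing above it, alone.

Things in the scene. Friction and masses are not known exactly. Their poses are not given: they have to be found in the camera images.
- lift_handle: T-handle of the lift under the shelf: upright black bar 80 mm long (its x axis), 14 mm thick, 38 mm tall, on a vertical spindle on the robot's side, 140 mm from the platform's middle. Origin on the spindle axis, 14 mm below the bar's top: grip here across the thickness. Clockwise from above raises the platform 0.5 mm per degree. Stiff (0.3-0.5 N m), stays put; one grasp suffices (0.6 to 1.5 rad).
- lift_platform: square aluminium platform of that lift, 100 x 100 x 8 mm, on a column bolted to the table. Origin at the centre of its top face, z up; it moves only straight up and down, driven by the handle. At the start it stands 14 to 31 mm below the shelf; it could travel on well past the shelf.
- shelf: bamboo board 70 mm wide, 340 mm long (its y axis), 16 mm thick, about 0.3 kg, lying loose across two lilac trestles 300 mm apart, with a small carton and a jar on it. Origin at the centre of its underside, 157 mm above the table at the start. The lift stands under its middle; the rising platform simply pushes it up off the trestles.
- spare_platform: platform of the spare lift, alike in all but with nothing above it, standing about 0.4 m to one side of the lift in use. Origin at the centre of its top face. To be left alone.

How it is judged:
By the outcome, as a careful person would: the job done as asked, in the order asked, and still so for the second after the job is handed in, with the robot touching nothing.
It also fails if it takes over 32 s, if anything falls off the work surface, if the arm or the gripper's body presses on something with over 40 N, if the wrist force passes 120 N, or if a joint passes its speed limit or range.

### The arm

A 6-joint arm with a two-finger parallel gripper is mounted at the origin on the work surface. World frame = base frame: x ahead of the robot, y to its left, z up, the work surface at z = 0. Lengths are in mm, angles in rad, forces in N, time in s.
With the tool pointing down it reaches from about 350 to 875 mm from the base axis. Payload 4.2 kg.
Tool frame: the origin (TCP) lies at the very end of the fingers, on their centre line; the grasp point (between the pads) lies 19 mm behind it; z points along the fingers, y is the line along which they close (so a half turn about z gives the same grasp; the last joint's range is limited). The gripper opens to 85 mm and grips with 20 to 120 N. Pads are 22 mm wide; open, the fingers measure 114 mm over their backs; the gripper's body (76 mm by 85 mm) begins 54 mm behind the grasp point. The pads swing forward as they close: fully open they stand 13 mm farther back than shut.
Start: joints at [-0.92, 0.385, 0.008, 0, -1.194, -0.259], TCP at [238.671, -577.612, 231.312] pointing down, gripper open.
Joint ranges: [-3.14, 3.14], [-1.21, 2.06], [-1.07, 1.41], [-3.16, 2.05], [-2.99, -0.16], [-3.1, 3.1]. Speed limits (rad/s): [2.79, 2.79, 3.14, 3.14, 3.14, 3.14].

### API

Orientations are given as a unit quaternion [x, y, z, w].
In Python, from bench import arm gives the robot as it stands.
- The arm moves only by the tool servo_tool, never from a script. Its argument "rows" is a list that holds one entry, the list of rows, each a list of 7 numbers: the finger opening in mm, from 0 to 85.4, then the shift along the tool's x, y, z in mm, then the turn, a rotation vector about the tool's x, y, z in rad. A call has 1 to 10 rows; each row is the pose to reach, as a shift and turn from the pose commanded when the call began, along the tool's axes at that moment; what a row does not reach only later rows make up. A row lasts 1/8 s, in which the tool goes at most 62.5 mm and 10.7 degrees, less where a joint would pass 70% of its speed; a pose out of reach is approached as far as the arm can. A call with a gripper value outside its range is refused whole. The fingers move at their own pace and stop on an object; the grip force is fixed at half the most. Time passes only in rows, so rows that repeat a pose let the fingers close. It gives the time, the measured TCP pose, the force, the opening and the grip force at its end, in the units of the state.
- arm.read_state(): the state, without advancing time (a new reading comes with each control period).
- arm.get_image(name): name is "scene" or "top" or "wrist"; returns the picture (384x512x3 uint8, red, green, blue); there is no depth.
- arm.camera_params(name): a dict with "intrinsics" (3x3 intrinsics, pixels), "D" ([k1, k2, p1, p2, k3] as OpenCV has them; the pictures are not rectified), "R" (3x3) and "t" (3): a world point X has camera coordinates R X + t. Camera axes: x right, y down, z forward; pixel columns grow to the right and rows downward; lengths in mm; the calibration is good to about 2 mm. A picture is of the moment at which its call begins: read the wrist's pose just before it. camera_params takes no time and is no camera call; for the wrist camera it gives the pose at the moment of the call.
- arm.job_done(): hands the job in; it is judged then, once.
The state is a dict: "clock": time; "joints": joint angles; "joint_vel": joint speeds; "joint_efforts": joint torques, N m; "position": TCP position; "ee_rot": TCP orientation; "contact_force": force on the tool from outside, world axes, zero at the start; "wrist_torque": the same for the moment, N m; "gripper_width": finger opening in mm; "grasp_force": force on a finger pad.
Only numpy, scipy, OpenCV 4.12 (cv2) and the standard library are available. Lean on these libraries where they do the work, as an engineer would, in place of code of your own. Each camera call takes 0.05 s, during which the arm holds its last target. There are 200 camera calls.

## Working session

There is one attempt and no reset: what is moved stays moved. The work goes in short steps, Python scripts to look and compute and a tool call to move; the robot and the scene stay as the last step left them, time stands still between calls to the robot, and variables do not carry over. Pictures are saved under pics/ and viewed, at most 10 in all, crops included, and the job is handed in when it is done.

Besides the shell and the picture viewer there is one more tool, called after "Emit:" as name(argument=value, ...), one argument or row to a line, values as JSON. servo_tool: Moves the arm, as the interface text tells. Its arguments: {"type":"object","properties":{"rows":{"type":"array"}},"required":["rows"]}

```bash
mkdir -p pics; cat > h.py <<'E'
import numpy as np, cv2, json
from bench import arm
def cam(n):
    p=arm.camera_params(n); return {k:np.array(v,float) for k,v in p.items() if k in("intrinsics","D","R","t")}
def snap(n,f):
    c=cam(n); im=np.array(arm.get_image(n)); cv2.imwrite(f"pics/{f}.png",im[:,:,::-1]); np.savez(f"pics/{f}.npz",**c); return im
def load(f): return dict(np.load(f"pics/{f}.npz"))
def ray(c,uv):
    q=cv2.undistortPoints(np.array([[uv]],float),c["intrinsics"],c["D"])[0,0]
    d=c["R"].T@np.array([q[0],q[1],1]); return -c["R"].T@c["t"].ravel(), d/np.linalg.norm(d)
def tri(obs):
    A=np.zeros((3,3));b=np.zeros(3)
    for c,uv in obs:
        o,d=ray(c,uv);P=np.eye(3)-np.outer(d,d);A+=P;b+=P@o
    X=np.linalg.solve(A,b)
    return X,[np.linalg.norm(proj(c,X)-uv) for c,uv in obs]
def atz(c,uv,z):
    o,d=ray(c,uv); return o+d*(z-o[2])/d[2]
def proj(c,X):
    return cv2.projectPoints(np.array([X],float),cv2.Rodrigues(c["R"])[0],c["t"],c["intrinsics"],c["D"])[0][0,0]
E
python3 - <<'E'
from h import *
a=snap("scene","s0");b=snap("top","t0")
for n in("s0","t0"):
    c=load(n);print(n,(-c["R"].T@c["t"].ravel()).round(),c["R"][2].round(2))
s=arm.read_state();print(s)
E
```

```text
s0 [981. 521. 631.] [-0.51 -0.63 -0.58]
t0 [501. -16. 977.] [ 0.1   0.02 -0.99]
{'clock': 0.1, 'joints': array([-9.20413733e-01,  3.85487290e-01,  6.75444503e-03, -4.24196480e-04,
       -1.19401180e+00, -2.58610976e-01]), 'joint_vel': array([ 0.00039794, -0.00121071,  0.00396193,  0.0010917 ,  0.00134328,
       -0.00086711]), 'joint_efforts': array([-3.33402859e-04, -3.93318701e+01,  1.88929439e+01,  4.19786900e+00,
       -2.59979177e-03,  5.25939569e-06]), 'position': array([ 238.45846632, -577.15191736,  230.32482756]), 'ee_rot': array([-1.94558649e-01,  9.80890383e-01,  9.61811832e-04, -2.50535082e-04]), 'contact_force': array([ 0.73322656,  0.10693569, -0.13997063]), 'wrist_torque': array([ 0.01091494, -0.01981489,  0.02307408]), 'grasp_force': 0.0, 'gripper_width': 85.5572177937341}
```

View pics/s0.png

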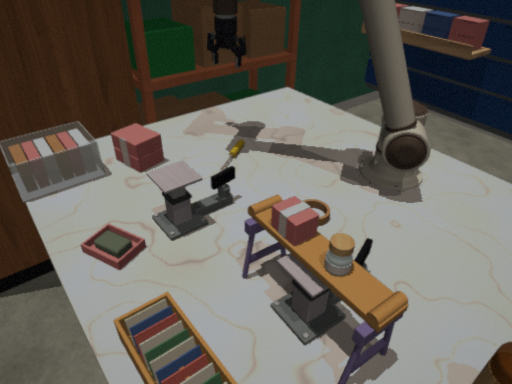

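View pics/t0.png

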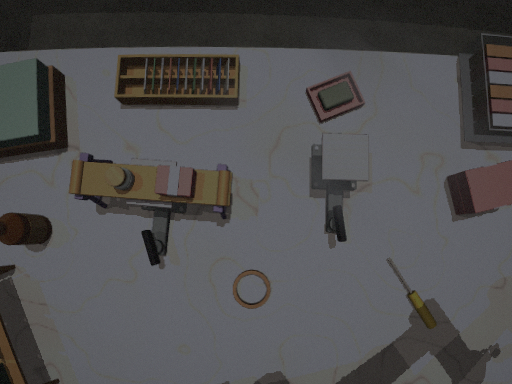

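The shelf's lift has its handle near top (151,247) and scene (363,252). The spare lift is at top (345,155). I'll zoom in on both views.

```bash
python3 - <<'E'
from h import *
a=cv2.imread("pics/t0.png")[140:280,60:240];b=cv2.imread("pics/s0.png")[200:340,230:410]
z=lambda i:cv2.resize(i,None,fx=4.3,fy=4.2,interpolation=2)
f=lambda i:cv2.convertScaleAbs(cv2.resize(i,(770,595),interpolation=2),alpha=1.5,beta=15)
cv2.imwrite("pics/c.png",np.hstack([cv2.resize(f(a),(400,311)),cv2.resize(f(b),(400,311))]))
c=load("t0")
for z in(100,120):
  print(atz(c,(151,247),z),atz(load("s0"),(363,252),z))
print(tri([(c,(151,247)),(load("s0"),(363,252))]))
E
```

```text
[459.821534  227.2849396 100.       ] [463.21732358 234.73545376 100.        ]
[460.76466264 221.74003362 120.        ] [482.70673462 245.50119278 120.        ]
(array([458.45786403, 230.33767792,  93.66211517]), [np.float64(0.7484897930321349), np.float64(0.8091406628348882)])
```

View pics/c.png

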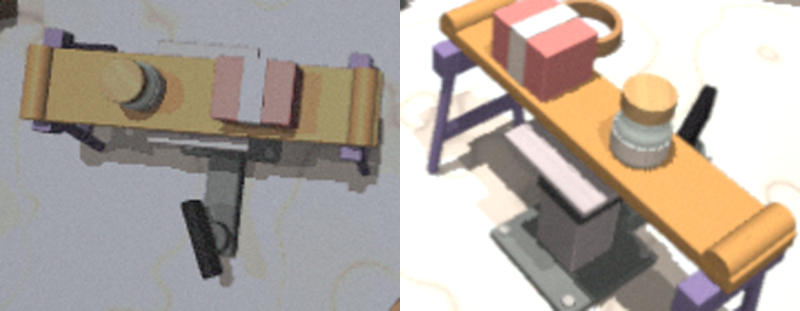

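```bash
python3 - <<'E'
from h import *
from scipy.spatial.transform import Rotation as Ro
c=load("t0");A=atz(c,(146.4,230.9),108);B=atz(c,(155,264.2),108);print(A,B,np.linalg.norm(A-B),(A+B)/2,np.arctan2(*(A-B)[[1,0]]))
s=arm.read_state();R=Ro.from_quat(s["ee_rot"]).as_matrix();print(R.round(3))
bd=(A-B)/np.linalg.norm(A-B)
for sg in(1,-1):
  v=R.T@(bd*sg);print("turn tool z",np.arctan2(v[1],v[0]))
print("shift",R.T@(np.array([459,228,230])-s["position"]))
w=cam("wrist");print("wrist cam in tool",R.T@(-w["R"].T@w["t"]-s["position"]),R.T@w["R"][2])
# platform / shelf
s0=load("s0")
T=lambda p:(60+p[0]/2.222,140+p[1]/2.222);S=lambda p:(230+(p[0]-400)/2.222,200+p[1]/2.222)
print("plat corners far", atz(s0,S((520,128)),135),atz(s0,S((592,206)),135),atz(c,T((160,42)),135),atz(c,T((258,46)),135),atz(c,T((150,142)),135),tri([(s0,S((520,128))),(c,T((258,46)))]),tri([(s0,S((588,207))),(c,T((160,42)))]))
E
```

```text
[494.9406355  236.85378751 108.        ] [423.20948234 214.71250333 108.        ] 75.07059876223211 [459.07505892 225.78314542 108.        ] 0.29939219198444145
[[-0.924 -0.382 -0.001]
 [-0.382  0.924  0.002]
 [ 0.     0.002 -1.   ]]
turn tool z -3.0493699818314095
turn tool z 0.09222267175838363
shift [-511.15710854  660.01834414    1.57461238]
wrist cam in tool [  84.12805713    0.3040205  -141.94095961] [-3.27587736e-01 -3.69777457e-04  9.44820691e-01]
plat corners far [627.55409341 172.26541695 135.        ] [639.14791229 267.58254577 135.        ] [649.40905849 268.96500119 135.        ] [647.04408544 171.50395148 135.        ] [551.47814961 273.27967489 135.        ] (array([640.08095028, 174.37532754, 144.98071909]), [np.float64(4.007411527816754), np.float64(3.44626761288272)]) (array([647.33856308, 268.24325453, 140.63298587]), [np.float64(0.9613061173550272), np.float64(0.7429997407988195)])
```

Emit:
servo_tool(
  rows=[
    [[85, -51, 66, 0, 0, 0, 0.09], [85, -100, 130, 0, 0, 0, 0.09], [85, -150, 194, 0, 0, 0, 0.09], [85, -198, 256, 0, 0, 0, 0.09], [85, -246, 318, 0, 0, 0, 0.09], [85, -294, 380, 0, 0, 0, 0.09], [85, -342, 442, 0, 0, 0, 0.09], [85, -390, 504, 0, 0, 0, 0.09], [85, -438, 566, 0, 0, 0, 0.09], [85, -475, 614, 0, 0, 0, 0.09]],
  ],
)

```text
clock: 1.35
position: [403.2, 27.4, 231.4]
ee_rot: [-0.151, 0.989, 0.0, 0.0]
contact_force: [1.3, -0.1, 0.6]
gripper_width: 84.9
grasp_force: 0.0
```

Emit:
servo_tool(
  rows=[
    [[85, -33, 51, 0, 0, 0, 0], [85, -66, 102, 0, 0, 0, 0], [85, -100, 153, 0, 0, 0, 0], [85, -113, 174, 0, 0, 0, 0], [85, -113, 174, 0, 0, 0, 0], [85, -113, 174, 0, 0, 0, 0]],
  ],
)

```text
clock: 2.1
position: [459.0, 223.9, 231.0]
ee_rot: [-0.15, 0.989, -0.0, -0.001]
contact_force: [0.3, -0.4, -0.4]
gripper_width: 84.7
grasp_force: 0.0
```

```bash
python3 - <<'E'
from h import *
s=arm.read_state();print(s["position"],s["ee_rot"],s["joints"])
snap("wrist","w1")
E
```

```text
[459.00396626 223.86247358 231.0151055 ] [-1.49895101e-01  9.88701691e-01 -2.77170554e-04 -5.89630877e-04] [ 7.71884133e-01  1.90801875e-01 -2.67184697e-01 -2.62781007e-04
 -1.11409130e+00 -2.04164001e+00]
```

View pics/w1.png

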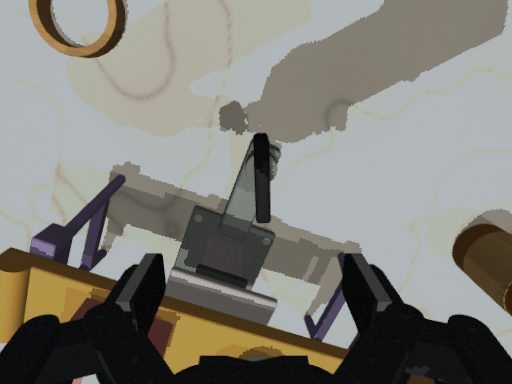

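The wrist view shows the bar from (261,138) to (263,220), roughly aligned with the tool. The platform's near edge runs from (178,268) to (277,298). I'll zoom in to get exact pixels.

```bash
python3 - <<'E'
from h import *
w=cv2.imread("pics/w1.png")[120:330,160:300];t=cv2.imread("pics/t0.png")[150:275,110:210];s=cv2.imread("pics/s0.png")[225:345,265:385]
f=lambda i,k:cv2.convertScaleAbs(cv2.resize(i,None,fx=k,fy=k,interpolation=2),alpha=1.6,beta=20)
a=f(w,2.8);b=f(t,2.8);d=f(s,2.0)
o=np.zeros((600,800,3),np.uint8);o[:a.shape[0],:a.shape[1]]=a;o[:b.shape[0],400:400+b.shape[1]]=b;o[355:355+d.shape[0],400:400+d.shape[1]]=d;cv2.imwrite("pics/c2.png",o)
E
```

```text
(no output)
```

View pics/c2.png

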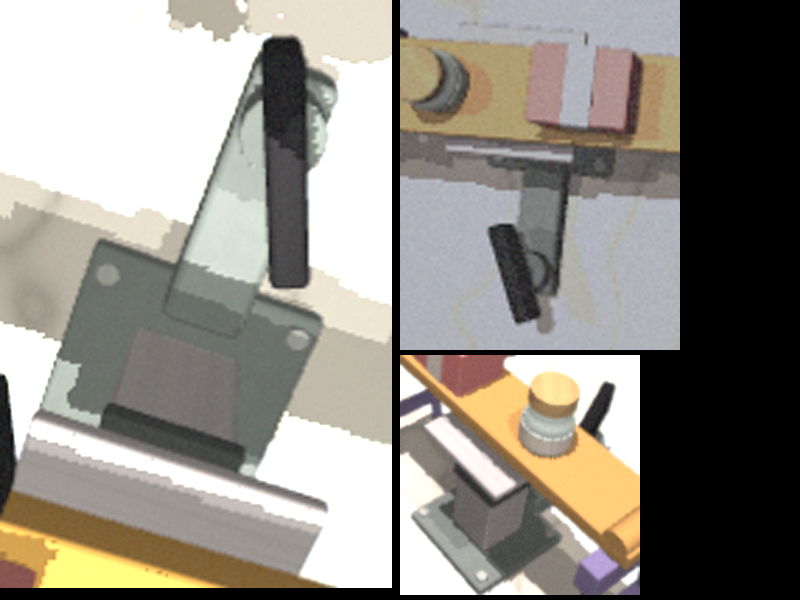

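```bash
cat > fit.py <<'E'
from h import *
from scipy.optimize import minimize,least_squares
t,w,s=load("t0"),load("w1"),load("s0")
T=lambda x,y:(110+(x-400)/2.8,150+y/2.8);W=lambda x,y:(160+x/2.8,120+y/2.8);S=lambda x,y:(265+(x-400)/2,225+(y-355)/2)
def mask(f,x0,x1,y0,y1,th):
    i=cv2.imread(f"pics/{f}.png").max(2);m=np.zeros_like(i);m[y0:y1,x0:x1]=(i[y0:y1,x0:x1]<th);
    n,l,st,_=cv2.connectedComponentsWithStats(m);k=1+st[1:,4].argmax();print(f,st[k]);return (l==k)
mt=mask("t0",138,162,226,270,38);mw=mask("w1",245,280,125,232,60)
def hull(c,p,sh):
    x,y,z,a=p;Ra=np.array([[np.cos(a),-np.sin(a)],[np.sin(a),np.cos(a)]])
    P=[np.r_[Ra@[i,j]+[x,y],z+k] for i in(-40,40) for j in(-7,7) for k in(14,-24)]
    q=np.array([proj(c,X) for X in P],np.float32);h=cv2.convexHull(q)
    m=np.zeros(sh,np.uint8);cv2.fillConvexPoly(m,np.round(h*16).astype(np.int32),1,shift=4);return m>0
def cost(p):
    r=0
    for c,m in((t,mt),(w,mw)):
        h=hull(c,p,m.shape);r-=(h&m).sum()/(h|m).sum()
    return r
best=min((minimize(cost,[459,228,z,.3],method="Nelder-Mead",options=dict(initial_simplex=[[459,228,z,.3],[467,228,z,.3],[459,236,z,.3],[459,228,z+10,.3],[459,228,z,.4]])) for z in(88,96,104)),key=lambda r:r.fun)
print("handle",best.x.round(2),best.fun)
obs=[(s,S(428,420),(50,-50,0)),(s,S(498,495),(50,50,0)),(t,T(460,24),(50,50,0)),(t,T(583,33),(50,-50,0)),(w,W(38,412),(-50,-50,-8)),(w,W(327,497),(-50,50,-8))]
def res(p):
    x,y,z,a=p;r=[]
    for c,uv,(i,j,k) in obs:
        r+=list(proj(c,[x+i*np.cos(a)-j*np.sin(a),y+i*np.sin(a)+j*np.cos(a),z+k])-uv)
    return np.array(r)
q=least_squares(res,[600,220,135,0],loss="soft_l1");print("plat",q.x.round(3),res(q.x).round(1))
E
python3 fit.py
```

```text
t0 [142 230  20  35 360]
w1 [ 246  133   33   90 1432]
handle [4.6019e+02 2.3304e+02 8.1930e+01 3.4000e-01] -1.6845335429295896
plat [ 5.96828e+02  2.23866e+02  1.41480e+02 -5.60000e-02] [-1.9  1.1 -0.1 -0.5 -1.3 -0.3  0.2 -0.2 -0.9 -2.5  1.9  0.5]
```

```bash
sed -i 's/mask("w1",245,280,125,232,60)/mask("w1",252,271,125,232,50)/' fit.py; python3 fit.py; python3 - <<'E'
from h import *
i=cv2.imread("pics/w1.png").max(2)
for y in(140,155,170,190,210):print(y,i[y,248:276])
E
```

```text
t0 [142 230  20  35 360]
w1 [ 252  133   19   90 1339]
handle [4.6017e+02 2.3318e+02 8.1370e+01 3.4000e-01] -1.7183465188247071
plat [ 5.96828e+02  2.23866e+02  1.41480e+02 -5.60000e-02] [-1.9  1.1 -0.1 -0.5 -1.3 -0.3  0.2 -0.2 -0.9 -2.5  1.9  0.5]
140 [178 178 162  87  39  21  10   9  10  11  13  15  14  11  17  17   6  15
  11  10  54 108 134 134 135 134 134 148]
155 [53 38 37 40 43 44  3 13 13 15  9 10 12 15 17  9 18 10 17 12  7 24 38 40
 48 69 80 84]
170 [115 113 115 113 113 101  53  27  33  36  36  33  19  20  19  19  21  23
  20  16  15  33  63  95 125 126 128 125]
190 [114 115 114 115 114 115 100  34  25  34  38  37  36  39  37  37  36  36
  36  31  27  69 143 185 185 185 184 183]
210 [129 130 129 129 129 130 129 106  16  29  33  40  37  35  33  35  34  34
  36  33  29  24 122 185 185 185 185 185]
```

Emit:
servo_tool(
  rows=[
    [[60, -3, 8, 0, 0, 0, -0.02], [60, -3, 8, 45, 0, 0, -0.02], [60, -3, 8, 90, 0, 0, -0.02], [60, -3, 8, 125, 0, 0, -0.02], [60, -3, 8, 150, 0, 0, -0.02], [60, -3, 8, 165, 0, 0, -0.02], [60, -3, 8, 169, 0, 0, -0.02], [60, -3, 8, 169, 0, 0, -0.02]],
  ],
)

```text
clock: 3.15
position: [460.5, 233.9, 62.9]
ee_rot: [-0.16, 0.987, 0.0, 0.001]
contact_force: [0.0, 0.3, 0.3]
gripper_width: 60.0
grasp_force: 0.0
```

```bash
python3 - <<'E'
from h import *
snap("wrist","w2"); snap("scene","s2")
a=cv2.imread("pics/w2.png");b=cv2.imread("pics/s2.png")[170:330,220:433]
cv2.imwrite("pics/c3.png",np.hstack([cv2.resize(a,(400,300)),cv2.resize(b,(400,300))]))
E
```

```text
(no output)
```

View pics/c3.png

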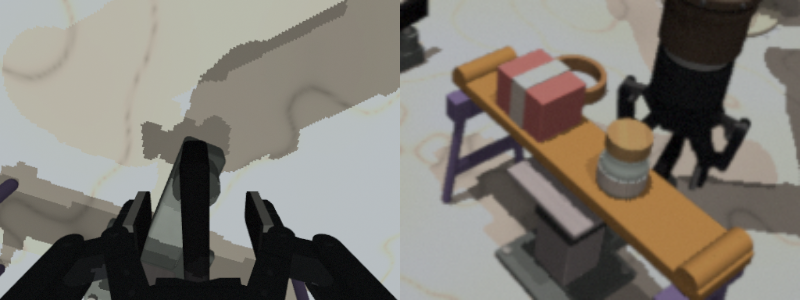

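The bar at (195,210) sits centred between the fingers at (140,220) and (255,220) and is aligned, so I'll close.

Emit:
servo_tool(
  rows=[
    [[10, 0, 0, 0, 0, 0, 0], [5, 0, 0, 0, 0, 0, 0], [5, 0, 0, 0, 0, 0, 0], [5, 0, 0, 0, 0, 0, 0], [5, 0, 0, 0, 0, 0, 0], [5, 0, 0, 0, 0, 0, 0]],
  ],
)

```text
clock: 4.0
position: [460.5, 232.6, 62.8]
ee_rot: [-0.161, 0.987, -0.001, 0.0]
contact_force: [1.5, -5.5, 1.7]
gripper_width: 13.4
grasp_force: 58.9
```

Emit:
servo_tool(
  rows=[
    [[5, 0, 0, 0, 0, 0, 0.06], [5, 0, 0, 0, 0, 0, 0.12], [5, 0, 0, 0, 0, 0, 0.18], [5, 0, 0, 0, 0, 0, 0.24], [5, 0, 0, 0, 0, 0, 0.3], [5, 0, 0, 0, 0, 0, 0.36], [5, 0, 0, 0, 0, 0, 0.42], [5, 0, 0, 0, 0, 0, 0.45], [5, 0, 0, 0, 0, 0, 0.45]],
  ],
)

```text
clock: 5.12
position: [460.5, 231.7, 62.8]
ee_rot: [0.064, 0.998, -0.001, 0.0]
contact_force: [4.4, -7.9, 2.5]
gripper_width: 13.0
grasp_force: 58.9
```

```bash
cat > look.py <<'E'
from h import *
import sys
from scipy.spatial.transform import Rotation as Ro
n=sys.argv[1];s=arm.read_state();R=Ro.from_quat(s["ee_rot"]).as_matrix();print(s["position"],"yaw",np.arctan2(-R[1,0],-R[0,0]),s["joints"][5],s["contact_force"],s["wrist_torque"])
snap("scene",n)
b=lambda f:cv2.resize(cv2.imread(f"pics/{f}.png")[200:360,230:410],(400,356),interpolation=2)
cv2.imwrite(f"pics/{n}c.png",np.hstack([b("s2"),b(n)]))
# template-match vertical shift of shelf patches (jar, carton, trestle-end roll) vs s2
A=cv2.imread("pics/s2.png");B=cv2.imread(f"pics/{n}.png")
for nm,(x,y,w,h) in dict(jar=(325,232,32,42),carton=(270,198,48,44),roll=(365,292,40,30),trestle=(345,340,25,25),plat=(278,256,40,46)).items():
    r=cv2.matchTemplate(B[y-15:y+h+15,x-15:x+w+15],A[y:y+h,x:x+w],cv2.TM_CCOEFF_NORMED);_,v,_,p=cv2.minMaxLoc(r)
    def sub(a,i):
        return i+0.5*(a[i-1]-a[i+1])/(a[i-1]-2*a[i]+a[i+1]) if 0<i<len(a)-1 else i
    print(nm,round(sub(r[p[1]],p[0])-15,2),round(sub(r[:,p[0]],p[1])-15,2),round(v,2))
c=load("s2");print("px per mm up",proj(c,[598,224,158])-proj(c,[598,224,157]))
E
python3 look.py s3
```

```text
[460.51065022 231.68119682  62.80635874] yaw -0.12768106325226186 -2.4833304388407065 [ 4.3733956  -7.85089749  2.47444884] [-2.04189452 -1.16522817  0.16236003]
jar -0.93 0.04 0.65
carton -0.0 -0.01 1.0
roll 0.01 0.02 1.0
trestle -0.07 -0.01 1.0
plat 0.69 -3.7 0.87
px per mm up [ 0.06480144 -0.3987764 ]
```

View pics/s3c.png

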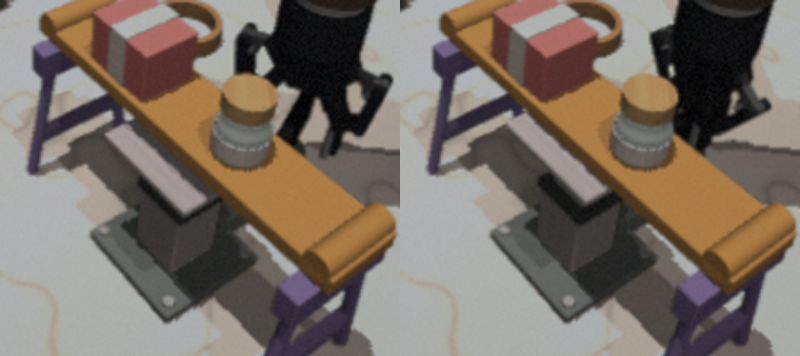

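The platform has risen and the shelf hasn't moved. I'll turn a little further.

Emit:
servo_tool(
  rows=[
    [[5, 0, 0, 0, 0, 0, 0.05], [5, 0, 0, 0, 0, 0, 0.1], [5, 0, 0, 0, 0, 0, 0.15], [5, 0, 0, 0, 0, 0, 0.15]],
  ],
)

```text
clock: 5.68
position: [460.4, 231.4, 62.8]
ee_rot: [0.139, 0.99, -0.002, 0.0]
contact_force: [3.6, -9.1, 3.1]
gripper_width: 13.6
grasp_force: 58.9
```

```bash
python3 look.py s4
```

```text
[460.43051047 231.36908336  62.78786202] yaw -0.2781824261436964 -2.633680557895216 [ 3.56581727 -9.10345491  3.07469055] [-2.30894619 -1.26736774  0.09607419]
jar -0.93 -0.09 0.69
carton -0.0 -0.01 1.0
roll 0.01 0.01 1.0
trestle -0.07 -0.02 1.0
plat 1.28 -5.42 0.81
px per mm up [ 0.06480144 -0.3987764 ]
```

Emit:
servo_tool(
  rows=[
    [[5, 0, 0, 0, 0, 0, 0.05], [5, 0, 0, 0, 0, 0, 0.1], [5, 0, 0, 0, 0, 0, 0.14], [5, 0, 0, 0, 0, 0, 0.14]],
  ],
)

```text
clock: 6.22
position: [460.3, 231.1, 62.8]
ee_rot: [0.207, 0.978, -0.002, 0.0]
contact_force: [3.5, -10.8, 4.3]
gripper_width: 13.3
grasp_force: 59.1
```

```bash
python3 look.py s5
```

```text
[460.34764128 231.10091906  62.806571  ] yaw -0.41739070526739036 -2.773046611740948 [  3.4928384  -10.78732571   4.26834582] [-2.47071396 -1.27051895  0.20155802]
jar -0.41 -1.61 0.68
carton 0.25 -1.29 0.97
roll 0.44 -0.85 0.97
trestle -0.06 -0.02 1.0
plat 0.05 -7.92 0.8
px per mm up [ 0.06480144 -0.3987764 ]
```

Emit:
servo_tool(
  rows=[
    [[5, 0, 0, 0, 0, 0, 0.04], [5, 0, 0, 0, 0, 0, 0.07], [5, 0, 0, 0, 0, 0, 0.07], [40, 0, 0, 0, 0, 0, 0.07], [50, 0, 0, 0, 0, 0, 0.07], [50, 0, 0, 0, 0, 0, 0.07], [50, 0, 0, 0, 0, 0, 0.07]],
  ],
)

```text
clock: 7.15
position: [460.0, 233.8, 62.3]
ee_rot: [0.242, 0.97, 0.0, -0.0]
contact_force: [0.0, -0.4, 0.3]
gripper_width: 50.5
grasp_force: 0.0
```

Emit:
servo_tool(
  rows=[
    [[50, 0, 0, -15, 0, 0, 0], [50, 0, 0, -40, 0, 0, 0], [50, 0, 0, -75, 0, 0, 0], [50, 0, 0, -115, 0, 0, 0], [50, 0, 0, -150, 0, 0, 0], [50, 0, 0, -165, 0, 0, 0], [50, 0, 0, -165, 0, 0, 0]],
  ],
)

```text
clock: 8.02
position: [460.1, 233.8, 228.2]
ee_rot: [0.242, 0.97, 0.001, 0.0]
contact_force: [-0.3, -0.7, -0.8]
gripper_width: 50.2
grasp_force: 0.0
```

```bash
python3 look.py s6
```

```text
[460.1223355  233.76919617 228.16724382] yaw -0.4882175215217652 -2.8435994043983985 [-0.31944281 -0.68602659 -0.78605843] [ 0.00692405  0.0015426  -0.01746759]
jar 0.11 -2.71 0.57
carton 0.23 -2.08 0.94
roll 0.97 -2.04 0.97
trestle -0.06 -0.01 1.0
plat 0.02 -8.79 0.79
px per mm up [ 0.06480144 -0.3987764 ]
```

View pics/s6c.png

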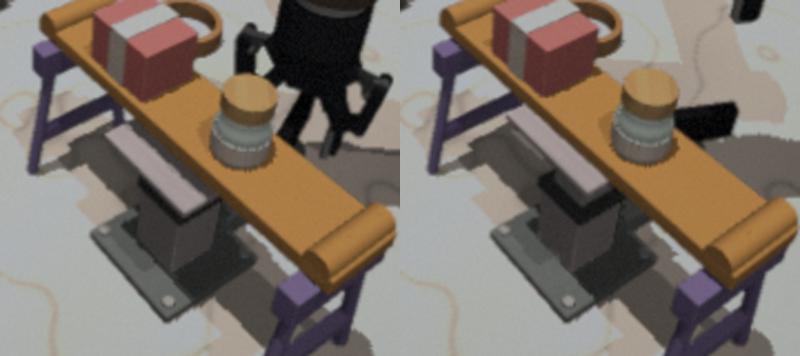

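The right half shows the platform against the underside of the shelf. The shelf is up about 5 mm (jar and carton shifted about 2–2.7 px), with the load in place and the gripper clear.

```bash
python3 -c "
from bench import arm
print(arm.job_done())"
```

```text
the job is handed in; nothing more can be done
None
```

The lift's platform now carries the shelf, raised about 5 mm by camera estimate; the handle is released, the gripper clear, the spare lift untouched, and the job was handed in at about 8 s.

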